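# Load a receiver head into a push-down test fixture

## Robot

A 7-joint arm with a two-finger parallel gripper is mounted at the origin on the work surface. World frame = base frame: x ahead of the robot, y to its left, z up, the work surface at z = 0. Lengths are in m, angles in rad, forces in N, time in s.
With the tool pointing down it reaches from about 0.425 to 0.875 m from the base axis. Payload 4.7 kg.
Tool frame: the origin (TCP) lies on the mounting face of the last link; the fingertips stand 173 mm ahead of it and the grasp point (between the pads) lies 155 mm ahead of it; z points along the fingers, y is the direction in which the jaws open and shut (so a half turn about z gives the same grasp; the last joint's range is limited). The gripper opens to 85 mm and grips with 20 to 120 N. Pads are 22 mm wide; open, the fingers measure 114 mm over their backs; the gripper's body (76 mm by 85 mm) begins 54 mm behind the grasp point. The pads swing forward as they close: fully open they stand 13 mm farther back than shut.
Start: joints at [1.215, 0.321, -0.07, 1.45, 0.023, 1.371, -0.057], TCP at [0.235, -0.606, 0.405] pointing down, gripper open.
Joint ranges: [-2.86, 2.86], [-0.3, 2.09], [-1.38, 1.24], [0.06, 2.45], [-1.56, 4.7], [0.09, 2.05], [-2.69, 2.69]. Speed limits (rad/s): [2.57, 2.57, 3.14, 3.14, 3.14, 3.14, 3.14].

## Interface

Orientations are given as a unit quaternion [w, x, y, z].
In Python, from workcell import * gives the robot as it stands.
- The arm moves only by the tool drive_tool, never from a script. Its arguments are lists of equal length, an entry for each row: "dp": the shift along the tool's x, y, z in cm, a list of three; "delta_rot": the turn, a rotation vector about the tool's x, y, z in units of 5 degrees (1.0 is 5 degrees), a list of three. A call has 1 to 12 rows; each row is the pose to reach, as a shift and turn from the pose measured when the call began, along the tool's axes at that moment; what a row does not reach only later rows make up. A row lasts 1/12 s, in which the tool goes at most 41.7 mm and 7.16 degrees, less where a joint would pass 70% of its speed; a pose out of reach is approached as far as the arm can. A call with a gripper value outside its range is refused whole. "claw" is the finger opening in cm, from 0 to 8.54, set as the call begins (left out, the last holds). The fingers move at their own pace and stop on an object; the grip force is fixed at half the most. Time passes only in rows, so rows that repeat a pose let the fingers close. It gives the time, the measured TCP pose, the force and the opening at its end, in the units of the state.
- get_obs(): the state, without advancing time (a new reading comes with each control period).
- snapshot(name): name is "side" or "top"; returns a dict with "frame" (480x640x3 uint8, blue, green, red), "range_z" (480x640 float32, m along the optical axis (not along the pixel's ray), 0 where there is no reading), "K" (3x3 intrinsics, pixels), "extrinsics" (4x4, takes a point from world to camera coordinates). Camera axes: x right, y up, looking along -z (the intrinsics and any distortion apply to the point x, -y, -z); pixel columns grow to the right and rows downward; lengths in m; the calibration is good to about 2 mm. A picture is of the moment at which its call begins.
- finish_job(): hands the job in, once; it reports no verdict.
Trained networks look in a picture, given as the dict that the camera call returned (one of the last four; its "shot" number tells which), for a name from the list of things; names that differ only in an ending like _2 or _b are one class to them, and where a whole thing is asked for, a point or a joint stands for the part that bears it (a point fixed in the world has none). Each returns a list of dicts, best first, with "conf" (0 to 1); they miss things now and then, are a little off and sometimes report something else, mostly with a low value. They report only what shows in the picture. A call takes as long as a camera call. They do not tell look-alikes from the thing itself.
- find_in(picture, target): "at" ([x, y, z] in m, in world coordinates, good to about 4 mm: the middle of the surface that is visible of it).
The state is a dict: "time_s": time; "joint_pos": joint angles; "joint_vel": joint speeds; "tau": joint torques, N m; "eef_pos": TCP position; "orientation": TCP orientation; "ft_force": force on the tool from outside, world axes, zero at the start; "wrist_torque": the same for the moment, N m; "opening": opening from 0.0 (shut) to 1.0 (fully open).
Only numpy, scipy, OpenCV 4.12 (cv2) and the standard library are available. Lean on these libraries where they do the work, as an engineer would, in place of code of your own. Each camera call takes 0.05 s, during which the arm holds its last target.

## Task

Test the receiver head that fits the fixture: slide the fixture's hood fully open, lay the one of the three heads that fits snugly between the lips of the sprung tray flat in it with its window towards the spring catch, and hold it down until the catch snaps over and keeps the tray down by itself. Then slide the hood fully shut over it and press the start button on the front strip. Do not bump the mirror on its post.

Things in the scene. Friction and masses are not known exactly. Their poses are not given: they have to be found in the camera images.
- nest (a point): Centre of the floor of the tray: a white plate 116 x 72 mm, sprung above a well in the grey fixture's deck. Lips with sloped tops, 8 mm high, enclose 104 mm (x) by 60 mm (y). x points along the tray to the catch at its far end, y along the fixture to where the hood slides to open, z up. With the tray up it is 88 mm above the table (deck 75 mm); it sinks with the tray.
- tray (a joint): How far the tray is pushed down, m: 0 up (the springs carry a head without sinking), 0.018 at the lower stop. From 0.0135 on the catch can swing in over the tab at the tray's far end, which takes about 0.1 s; caught, it rests at about 0.013. Pushing a head down takes about 3 to 15 N.
- catch (a joint): Angle of the spring catch, rad: 0 swung in (its rest position, and also when caught over the tray's tab), about 0.13 while the tab pushes it aside on the way down.
- catch_top (a point): Top of the steel catch's thumb tab, 22 mm wide, 78 mm beyond the middle of the tray (+x of nest), 110 mm above the table. It lies inside the hood when that is shut. The catch needs no touching.
- hood_handle (a point): Centre of the black rib handle on top of the white sheet-metal hood: 90 mm along x, 14 mm along y, 26 mm high, top 149 mm above the table, axes as nest. The hood is 168 mm long in y, 196 mm wide in x, top 123 mm and ceiling 119 mm above the table, open at its -y end, handle at its middle. It clears a head on the tray only when the tray is caught down.
- hood (a joint): Hood position, m: 0 fully shut against the fixed end wall, grows as it slides to +y of the fixture, 0.180 fully open. From 0.14 on the tray lies free. It slides with about 2 N of friction and stays where it is left.
- start_top (a point): Centre of the top of the round grey start button (32 mm across, in a black collar) on the strip in front of the hood, 97 mm above the table. Travel 6 mm straight down, about 5 N at full depth; springs back.
- start (a joint): Start button, m: 0 out, 0.006 fully pressed.
- head_mid_center (a point): Centre (half-way up) of the middle-sized receiver head: dark metal housing 100 mm along its x, 56 mm along y, 40 mm high, about 0.26 kg, lying on the table. Its window, a round amber glass 29 mm across with its rim, is on top near its +x end. This head fits the tray with 2 mm to spare on every side.
- head_mid_window (a point): Centre of that head's window, in its top face, 28 mm towards +x from the middle of the head.
- head_long_center (a point): Centre of the long receiver head, same look, 126 x 56 x 40 mm, window at its +x end: too long for the tray.
- head_short_center (a point): Centre of the short receiver head, same look, 76 x 56 x 40 mm, window at its +x end: too short, it would lie loose.
- mirror: Mirror on a post, standing loose on the table: foot 75 x 55 mm, 153 mm high, black square mount on top; origin at the middle of its underside. Must not be bumped.
- driver: A black-handled screwdriver 190 mm long, lying on the table; not needed.
Not all that is in view belongs to the job. Leave any blue or brown look-alike of the part that bears head_mid_center alone.

How it is judged:
By the outcome, as a careful person would: the job done as asked, in the order asked, and still so for the second after the job is handed in, with the robot touching nothing.
It also fails if it takes over 72 s, if anything falls off the work surface, if the arm or the gripper's body presses on something with over 40 N, if the wrist force passes 120 N, or if a joint passes its speed limit or range.

## Working session

There is one attempt and no reset: what is moved stays moved. The work goes in short steps, Python scripts to look and compute and a tool call to move; the robot and the scene stay as the last step left them, time stands still between calls to the robot, and variables do not carry over. Pictures are saved under pics/ and viewed, and the job is handed in when it is done.

Besides the shell and the picture viewer there is one more tool, called after "Emit:" by a JSON object that holds its "api" and its "payload". drive_tool: Moves the arm, as the interface text tells. Its arguments: {"type":"object","properties":{"dp":{"type":"array","items":{"type":"array","items":{"type":"number"}}},"delta_rot":{"type":"array","items":{"type":"array","items":{"type":"number"}}},"claw":{"type":"number"}},"required":["dp","delta_rot"]}

```bash
mkdir -p pics; cat > h.py <<'E'
from workcell import *
import numpy as np, cv2
from scipy.spatial.transform import Rotation as R
def w2p(s,P):
    P=np.atleast_2d(P);E=s["extrinsics"];c=P@E[:3,:3].T+E[:3,3]
    q=np.c_[c[:,0],-c[:,1],-c[:,2]]@s["K"].T
    return q[:,:2]/q[:,2:]
def p2w(s,u,v,d=None):
    u=np.asarray(u);v=np.asarray(v)
    if d is None:d=s["range_z"][v.astype(int),u.astype(int)]
    K=s["K"];x=(u-K[0,2])/K[0,0]*d;y=(v-K[1,2])/K[1,1]*d
    c=np.stack([x,-y,-d],-1);E=s["extrinsics"]
    return (c-E[:3,3])@E[:3,:3]
E
python3 - <<'E'
from h import *
o=get_obs();print({k:np.round(v,3) for k,v in o.items()})
for n in("top","side"):
    s=snapshot(n);cv2.imwrite(f"pics/{n}0.png",s["frame"]);print(n,[k for k in s if k not in("frame","range_z")],s["K"].tolist(),s.get("shot"))
    for t in("nest","catch_top","hood_handle","start_top","head_mid_center","head_mid_window","head_long_center","head_short_center","mirror","driver"):
        for r in find_in(s,t)[:4]:
            print(t,np.round(r["at"],3),round(r["conf"],2),np.round(w2p(s,r["at"])[0]))
E
```

```text
{'time_s': np.float64(0.0), 'joint_pos': array([ 1.215,  0.322, -0.07 ,  1.452,  0.023,  1.371, -0.057]), 'joint_vel': array([-0.   ,  0.001, -0.   ,  0.   ,  0.   ,  0.001, -0.   ]), 'tau': array([ 0.0000e+00, -4.9358e+01, -3.8200e-01, -3.1433e+01,  1.3000e-02,
        1.1000e-02, -0.0000e+00]), 'eef_pos': array([ 0.235, -0.606,  0.404]), 'orientation': array([-0.001,  0.983,  0.184, -0.   ]), 'ft_force': array([ 0.034, -1.045, -0.759]), 'wrist_torque': array([-0.029, -0.05 ,  0.019]), 'opening': np.float64(1.002)}
top ['K', 'extrinsics', 'shot'] [[605.2928138055495, 0.0, 317.8074112502635], [0.0, 605.2928138055495, 243.91407945659742], [0.0, 0.0, 1.0]] 1
hood_handle [0.548 0.137 0.121] 0.83 [186. 255.]
start_top [0.414 0.223 0.096] 0.47 [145. 322.]
head_mid_center [ 0.345 -0.269  0.038] 0.98 [380. 355.]
head_mid_center [ 0.653 -0.443  0.04 ] 0.81 [455. 215.]
head_mid_center [ 0.363 -0.417  0.042] 0.8 [450. 346.]
head_mid_center [ 0.488 -0.526  0.042] 0.71 [497. 288.]
head_mid_window [ 0.364 -0.417  0.039] 0.88 [449. 346.]
head_mid_window [ 0.346 -0.272  0.037] 0.86 [382. 355.]
head
[... 613 characters left out ...]
art_top [0.413 0.222 0.096] 0.75 [353. 431.]
head_mid_center [ 0.652 -0.42   0.04 ] 0.91 [308. 177.]
head_mid_center [ 0.345 -0.261  0.039] 0.83 [419. 239.]
head_mid_center [ 0.361 -0.401  0.045] 0.68 [418. 196.]
head_mid_center [ 0.485 -0.52   0.044] 0.63 [376. 161.]
head_mid_window [ 0.366 -0.4    0.037] 0.92 [416. 198.]
head_mid_window [ 0.654 -0.42   0.042] 0.9 [307. 176.]
head_mid_window [ 0.514 -0.371  0.038] 0.77 [356. 197.]
head_mid_window [ 0.49  -0.519  0.037] 0.68 [374. 163.]
head_long_center [ 0.477 -0.115  0.044] 0.64 [352. 277.]
head_short_center [ 0.537 -0.239  0.04 ] 0.87 [336. 233.]
mirror [ 0.729 -0.078  0.098] 0.87 [232. 255.]
driver [ 0.756 -0.345  0.018] 0.75 [263. 196.]
```

View pics/top0.png

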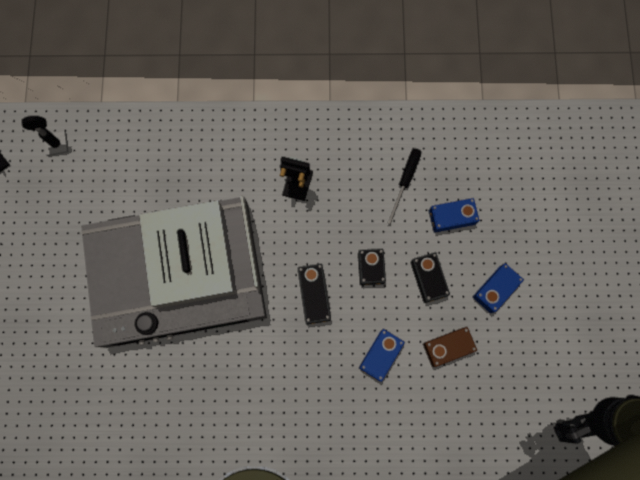

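View pics/side0.png

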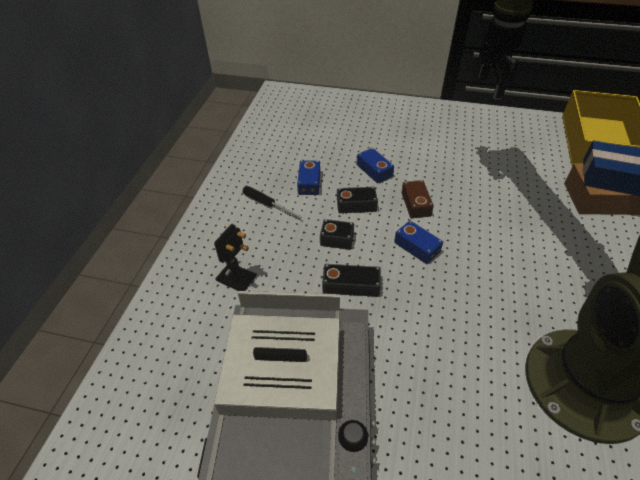

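The dark heads are long (315,295), short (371,266) and mid (430,277). The blue ones, (455,215), (498,288) and (382,355), and the brown one at (450,347) are look-alikes. Next I measure the mid head and fixture from depth.

```bash
cat >> h.py <<'E'
def cloud(s):
    v,u=np.mgrid[0:480,0:640];P=p2w(s,u,v);P[s["range_z"]==0]=np.nan;return P
def rect(P2):
    (c,(w,h),a)=cv2.minAreaRect((np.asarray(P2)*1000).astype(np.float32));return np.round(c,1),round(w,1),round(h,1),round(a,2)
E
python3 - <<'E'
from h import *
s=snapshot("top");P=cloud(s);Z=P[...,2];fr=s["frame"].astype(int)
def box(u0,u1,v0,v1):
    m=np.zeros(Z.shape,bool);m[v0:v1,u0:u1]=1;return m
def comp(m):
    n,l,st,_=cv2.connectedComponentsWithStats(m.astype(np.uint8));k=1+st[1:,4].argmax();return l==k
for nm,b in dict(mid=(405,455,245,308),long=(295,335,255,330),short=(355,390,242,292)).items():
    m=comp(box(*b)&(Z>.03)&(Z<.05));print(nm,m.sum(),rect(P[m][:,:2]),np.median(Z[m]))
    am=comp(box(*b)&(fr[...,2]>fr[...,0]+50));print(' window',np.round(P[am].mean(0),4),am.sum())
m=comp(box(130,240,190,320)&(abs(Z-.123)<.008));print("hood",rect(P[m][:,:2]),np.median(Z[m]))
m=comp(box(150,220,200,300)&(Z>.138));print("handle",rect(P[m][:,:2]),np.median(Z[m]),m.sum(),P[m][:,:2].mean(0))
m=comp(box(70,280,180,360)&(Z>.06));print("fixture",rect(P[m][:,:2]))
m=comp(box(80,150,210,330)&(abs(Z-.075)<.005));print("deck",rect(P[m][:,:2]))
m=comp(box(125,170,300,345)&(abs(Z-.097)<.006));print("btn",rect(P[m][:,:2]),m.sum())
for r in (265,): print(np.round(np.c_[np.arange(70,280,5),P[r,70:280:5]],3))
mm=box(270,330,140,215)&(Z>.02);print("mirror",rect(P[mm][:,:2]),Z[mm].max())
c=cv2.resize(s["frame"][235:320,395:475],None,fx=7,fy=7,interpolation=2);cv2.imwrite("pics/mid.png",c)
c=cv2.resize(s["frame"][180:360,70:280],None,fx=3.3,fy=3.3,interpolation=2);cv2.imwrite("pics/fix.png",c)
E
```

```text
mid 1179 (array([ 515.8, -382.3]), 100.3, 57.4, 16.48) 0.04169075862425564
 window [ 0.5422 -0.3761  0.0425] 63
long 1470 (array([ 480.4, -125.7]), 127.8, 56.0, 8.39) 0.04199554996900549
 window [nan nan nan] 62
short 883 (array([ 540.5, -253.6]), 77.0, 56.4, 2.8) 0.04201557329420946
 window [ 0.5556 -0.2539  0.0429] 62
hood (array([556.3, 140.4]), 197.7, 169.1, 10.05) 0.12490974783098492
handle (array([555.6, 139.7]), 89.5, 15.3, 10.16) 0.1495586473505516 327 [0.55484918 0.13860759]
fixture (array([526.5, 179.7]), 268.8, 362.0, 10.12)
deck (array([517.1, 296. ]), 246.8, 128.8, 10.38)
btn (array([414.2, 225.8]), 32.3, 33.5, 6.91) 195
[[ 7.00e+01  5.50e-01  4.28e-01  0.00e+00]
 [ 7.50e+01  5.51e-01  4.19e-01 -4.00e-03]
 [ 8.00e+01  5.49e-01  4.03e-01  7.00e-03]
 [ 8.50e+01  5.36e-01  3.63e-01  7.90e-02]
 [ 9.00e+01  5.37e-01  3.54e-01  7.40e-02]
 [ 9.50e+01  5.36e-01  3.42e-01  7.80e-02]
 [ 1.00e+02  5.36e-01  3.30e-01  8.00e-02]
 [ 1.05e+02  5.37e-01  3.21e-01  7.60e-02]
 [ 1.10e+02  5.36e-01  3.10e-01  7.70e-02]
 [ 1.15e+02  5.37e-01  2.99e-01  7.60e-02]
 [ 1.20e+02  5.36e-01  2.89e
[... 718 characters left out ...]
27e-01  9.60e-02  1.28e-01]
 [ 2.10e+02  5.27e-01  8.60e-02  1.25e-01]
 [ 2.15e+02  5.27e-01  7.60e-02  1.27e-01]
 [ 2.20e+02  5.28e-01  6.60e-02  1.22e-01]
 [ 2.25e+02  5.27e-01  5.50e-02  1.25e-01]
 [ 2.30e+02  5.35e-01  5.20e-02  7.70e-02]
 [ 2.35e+02  5.36e-01  4.20e-02  7.50e-02]
 [ 2.40e+02  5.36e-01  3.10e-02  7.40e-02]
 [ 2.45e+02  5.35e-01  2.00e-02  7.70e-02]
 [ 2.50e+02  5.36e-01  1.00e-02  7.30e-02]
 [ 2.55e+02  5.34e-01 -2.00e-03  8.20e-02]
 [ 2.60e+02  5.48e-01 -5.00e-03  4.00e-03]
 [ 2.65e+02  5.48e-01 -1.60e-02  4.00e-03]
 [ 2.70e+02  5.48e-01 -2.70e-02  3.00e-03]
 [ 2.75e+02  5.48e-01 -3.80e-02 -0.00e+00]]
mirror (array([729.4, -84.9]), 61.9, 45.7, 75.35) 0.16067242517617383
```

View pics/mid.png

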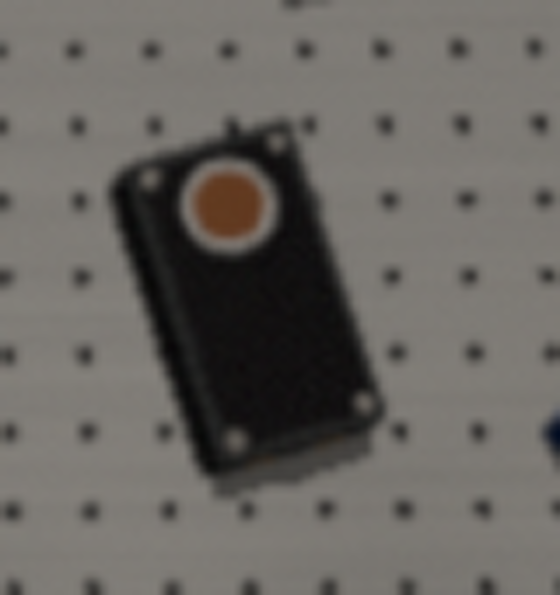

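View pics/fix.png

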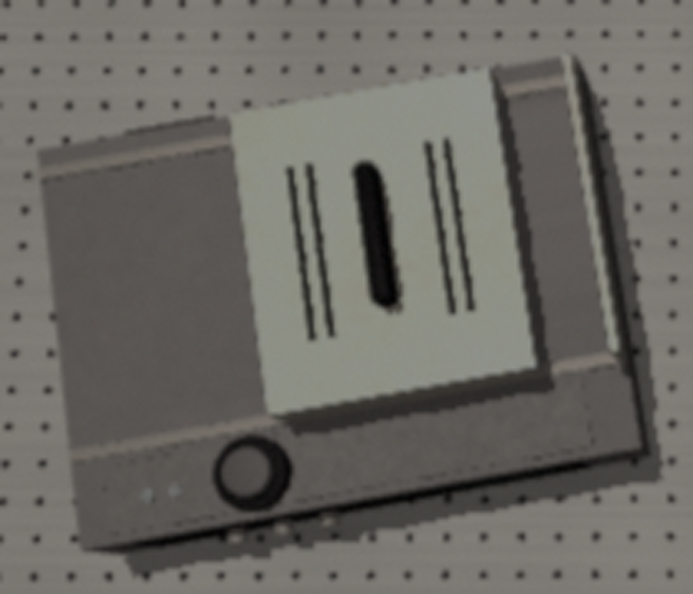

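The crop confirms it: dark housing, 100×57 mm, yaw about +16.5°, window end towards +x. The fixture yaw is about 10°, with its +x pointing away from the robot, and the hood is partly open. Hood first.

```bash
cat >> h.py <<'E'
def go(*T):
    """T: (x,y,z,yawdeg of tool x) -> dp cm, rot units from present pose"""
    o=get_obs();q=o["orientation"];R0=R.from_quat([q[1],q[2],q[3],q[0]]);p=o["eef_pos"]
    print("now",np.round(p,4),"yaw",round(np.degrees(np.arctan2(*R0.as_matrix()[1::-1,0])),2),"f",np.round(o["ft_force"],1),"op",round(float(o["opening"]),3),"t",round(float(o["time_s"]),2))
    for x,y,z,a in T:
        a=np.radians(a);M=np.array([[np.cos(a),np.sin(a),0],[np.sin(a),-np.cos(a),0],[0,0,-1]])
        d=R0.inv().apply(np.array([x,y,z])-p)*100
        r=np.degrees((R0.inv()*R.from_matrix(M)).as_rotvec())/5
        print("dp",np.round(d,2).tolist(),"rot",np.round(r,2).tolist())
E
python3 -c "
from h import *
go((.5555,.1395,.38,10),(.5555,.1395,.301,10))"
```

```text
now [ 0.2349 -0.6061  0.4048] yaw 21.19 f [-0.   0.2  0.1] op 0.999 t 1.15
dp [56.84, -57.93, 2.47] rot [0.0, 0.0, 2.24]
dp [56.84, -57.93, 10.37] rot [0.0, 0.0, 2.24]
```

Emit:
{"api": "drive_tool", "payload": {"dp": [[56.84, -57.93, 2.47], [56.84, -57.93, 2.47], [56.84, -57.93, 2.47], [56.84, -57.93, 2.47], [56.84, -57.93, 2.47], [56.84, -57.93, 2.47], [56.84, -57.93, 2.47], [56.84, -57.93, 2.47], [56.84, -57.93, 2.47], [56.84, -57.93, 2.47], [56.84, -57.93, 2.47], [56.84, -57.93, 2.47]], "delta_rot": [[0, 0, 2.24], [0, 0, 2.24], [0, 0, 2.24], [0, 0, 2.24], [0, 0, 2.24], [0, 0, 2.24], [0, 0, 2.24], [0, 0, 2.24], [0, 0, 2.24], [0, 0, 2.24], [0, 0, 2.24], [0, 0, 2.24]], "claw": 4.5}}

```text
time_s: 2.15
eef_pos: [0.4326, -0.1449, 0.3899]
orientation: [0.001, 0.996, 0.087, 0.0]
ft_force: [0.2, -0.9, -0.1]
opening: 0.525
```

```bash
python3 -c "
from h import *
go((.5555,.1395,.38,10),(.5555,.1395,.301,10))"
```

```text
now [ 0.4326 -0.1449  0.3899] yaw 9.98 f [ 0.2 -0.9 -0.1] op 0.525 t 2.15
dp [17.03, -25.88, 0.97] rot [0.01, -0.01, -0.0]
dp [17.03, -25.89, 8.87] rot [0.01, -0.01, -0.0]
```

Emit:
{"api": "drive_tool", "payload": {"dp": [[17.03, -25.88, 0.97], [17.03, -25.88, 0.97], [17.03, -25.88, 0.97], [17.03, -25.88, 0.97], [17.03, -25.88, 0.97], [17.03, -25.88, 0.97], [17.03, -25.88, 0.97], [17.03, -25.88, 0.97], [17.03, -25.88, 0.97], [17.03, -25.88, 4.5], [17.03, -25.88, 8.0], [17.03, -25.88, 8.87]], "delta_rot": [[0, 0, 0], [0, 0, 0], [0, 0, 0], [0, 0, 0], [0, 0, 0], [0, 0, 0], [0, 0, 0], [0, 0, 0], [0, 0, 0], [0, 0, 0], [0, 0, 0], [0, 0, 0]]}}

```text
time_s: 3.15
eef_pos: [0.5537, 0.1376, 0.296]
orientation: [0.001, 0.996, 0.087, -0.004]
ft_force: [-0.9, -0.2, -0.5]
opening: 0.524
```

```bash
python3 -c "
from h import *
go((.5555,.1395,.301,10))
s=snapshot('side');cv2.imwrite('pics/side1.png',cv2.resize(s['frame'][240:480,120:440],None,fx=2.4,fy=2.4))"
```

```text
now [0.5537 0.1376 0.296 ] yaw 9.94 f [-0.9 -0.2 -0.5] op 0.524 t 3.15
dp [0.21, -0.15, -0.5] rot [0.02, 0.08, -0.01]
```

View pics/side1.png

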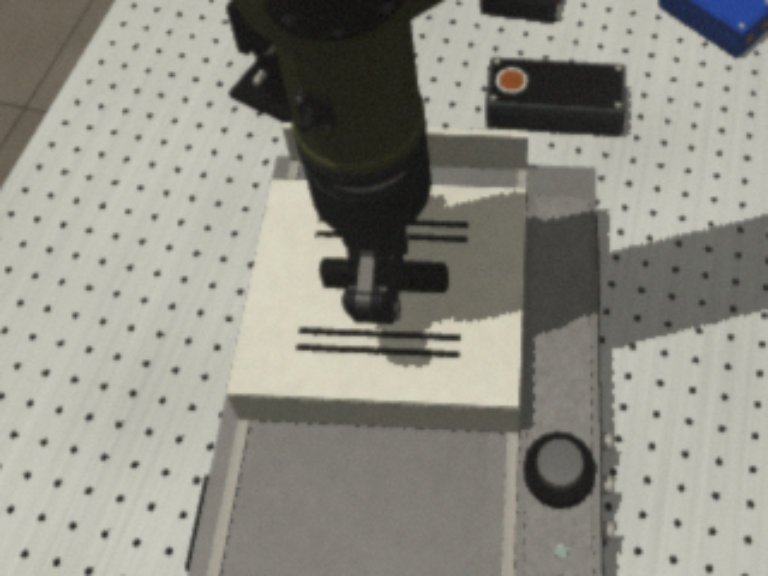

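The fingers straddle the handle at about (385,275). The tool overshot by 5 mm, so I correct the height and close.

Emit:
{"api": "drive_tool", "payload": {"dp": [[0.2, -0.15, -0.6], [0.2, -0.15, -0.6], [0.2, -0.15, -0.6], [0.2, -0.15, -0.6], [0.2, -0.15, -0.6], [0.2, -0.15, -0.6]], "delta_rot": [[0, 0.08, 0], [0, 0.08, 0], [0, 0.08, 0], [0, 0.08, 0], [0, 0.08, 0], [0, 0.08, 0]], "claw": 0.8}}

```text
time_s: 3.7
eef_pos: [0.5564, 0.1395, 0.3051]
orientation: [0.001, 0.996, 0.086, 0.002]
ft_force: [-1.1, -1.5, 6.6]
opening: 0.148
```

```bash
python3 -c "
from h import *
a=np.radians(10);y=np.array([-np.sin(a),np.cos(a)])
p=get_obs()['eef_pos']
go(*[(*(p[:2]+y*d),p[2],10) for d in (.1,.12,.15)])"
```

```text
now [0.5564 0.1395 0.3051] yaw 9.91 f [-1.1 -1.5  6.6] op 0.148 t 3.7
dp [-0.01, -10.0, -0.03] rot [0.03, -0.04, -0.02]
dp [-0.02, -12.0, -0.04] rot [0.03, -0.04, -0.02]
dp [-0.02, -15.0, -0.04] rot [0.03, -0.04, -0.02]
```

Emit:
{"api": "drive_tool", "payload": {"dp": [[0, -1.5, 0], [0, -3.5, 0], [0, -5.5, 0], [0, -7.5, 0], [0, -9.5, 0], [0, -11, 0], [0, -11.5, 0], [0, -11.5, 0]], "delta_rot": [[0, 0, 0], [0, 0, 0], [0, 0, 0], [0, 0, 0], [0, 0, 0], [0, 0, 0], [0, 0, 0], [0, 0, 0]]}}

```text
time_s: 4.37
eef_pos: [0.5358, 0.2545, 0.3052]
orientation: [0.0, 0.996, 0.088, 0.002]
ft_force: [-1.8, 2.1, -0.7]
opening: 0.143
```

```bash
python3 -c "
from h import *
go()
s=snapshot('top');cv2.imwrite('pics/top2.png',s['frame'])"
```

```text
now [0.5358 0.2545 0.3052] yaw 10.05 f [-1.8  2.1 -0.7] op 0.143 t 4.37
```

View pics/top2.png

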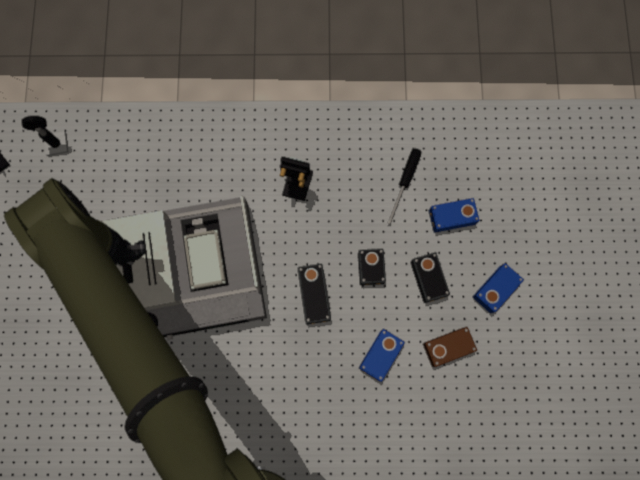

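The hood follows, and the tray now shows at (205,258) with the catch at (203,222). I push on gently until the stop.

Emit:
{"api": "drive_tool", "payload": {"dp": [[0, -0.6, 0], [0, -1.2, 0], [0, -1.5, 0], [0, -1.8, 0], [0, -2.1, 0], [0, -2.1, 0]], "delta_rot": [[0, 0, 0], [0, 0, 0], [0, 0, 0], [0, 0, 0], [0, 0, 0], [0, 0, 0]]}}

```text
time_s: 4.92
eef_pos: [0.5334, 0.2709, 0.3051]
orientation: [0.005, 0.996, 0.086, 0.001]
ft_force: [-4.5, -11.8, 5.7]
opening: 0.144
```

The stop was met: 12 N of resistance after 132 mm of travel. I release and lift.

Emit:
{"api": "drive_tool", "payload": {"dp": [[0, 0.2, 0], [0, 0.2, 0], [0, 0.2, 0], [0, 0.2, 0]], "delta_rot": [[0, 0, 0], [0, 0, 0], [0, 0, 0], [0, 0, 0]], "claw": 5}}

```text
time_s: 5.25
eef_pos: [0.5338, 0.2697, 0.3056]
orientation: [0.004, 0.996, 0.086, 0.001]
ft_force: [-0.4, 0.3, 0.2]
opening: 0.582
```

Emit:
{"api": "drive_tool", "payload": {"dp": [[0, 0, -3], [0, 0, -6], [0, 4, -8], [0, 8, -9], [0, 12, -9], [0, 16, -9], [0, 20, -9], [0, 24, -9], [0, 28, -9], [0, 32, -9], [0, 36, -9], [0, 40, -9]], "delta_rot": [[0, 0, 0], [0, 0, 0], [0, 0, 0], [0, 0, 0], [0, 0, 0], [0, 0, 0], [0, 0, 0], [0, 0, 0], [0, 0, 0], [0, 0, 0], [0, 0, 0], [0, 0, 0]], "claw": 8.54}}

```text
time_s: 6.25
eef_pos: [0.6023, -0.125, 0.3992]
orientation: [0.004, 0.996, 0.086, 0.002]
ft_force: [1.7, 0.9, 0.1]
opening: 0.999
```

```bash
python3 - <<'E'
from h import *
go((.5157,-.3828,.34,16.5),(.5157,-.3828,.195,16.5))
s=snapshot('top');cv2.imwrite('pics/top3.png',cv2.resize(s['frame'][170:370,60:330],None,fx=2.9,fy=2.9,interpolation=2))
P=cloud(s);Z=P[...,2]
def comp(m):
    n,l,st,_=cv2.connectedComponentsWithStats(m.astype(np.uint8));k=1+st[1:,4].argmax();return l==k
def box(u0,u1,v0,v1):
    m=np.zeros(Z.shape,bool);m[v0:v1,u0:u1]=1;return m
m=comp(box(60,200,190,340)&(abs(Z-.124)<.008));print("hood",rect(P[m][:,:2]))
m=box(170,240,215,310)&(abs(Z-.093)<.009)
w=comp(m&(s['frame'].min(-1)>110));print("tray",rect(P[w][:,:2]),w.sum(),np.median(Z[w]))
w=comp(m);print("tray",rect(P[w][:,:2]),w.sum(),np.median(Z[w]))
for t in("nest","catch_top","hood_handle","start_top"):
    for r in find_in(s,t)[:2]: print(t,np.round(r["at"],4),round(r["conf"],2),np.round(w2p(s,r["at"])[0]))
print(np.round(np.c_[np.arange(170,265,3),P[262,170:265:3]],3))
E
```

```text
now [ 0.6023 -0.125   0.3992] yaw 9.89 f [1.7 0.9 0.1] op 0.999 t 6.25
dp [-12.98, 23.86, 6.06] rot [0.09, -0.04, -1.32]
dp [-13.03, 23.74, 20.56] rot [0.09, -0.04, -1.32]
hood (array([532.8, 271.9]), 198.0, 170.9, 10.12)
tray (array([548.1, 106.9]), 115.8, 68.8, 9.39) 1413 0.09023674357968052
tray (array([555.9, 108.1]), 134.4, 72.5, 10.38) 1920 0.09085802895409593
nest [0.5545 0.1048 0.0862] 0.58 [205. 256.]
catch_top [0.6214 0.1176 0.1098] 0.59 [198. 222.]
hood_handle [0.5284 0.2656 0.1224] 0.7 [124. 265.]
start_top [0.413  0.2235 0.0973] 0.63 [144. 322.]
[[ 1.70e+02  5.42e-01  1.80e-01  8.00e-02]
 [ 1.73e+02  5.43e-01  1.75e-01  7.40e-02]
 [ 1.76e+02  5.43e-01  1.69e-01  7.60e-02]
 [ 1.79e+02  5.42e-01  1.62e-01  7.70e-02]
 [ 1.82e+02  5.41e-01  1.54e-01  8.20e-02]
 [ 1.85e+02  5.42e-01  1.48e-01  8.10e-02]
 [ 1.88e+02  5.39e-01  1.38e-01  9.70e-02]
 [ 1.91e+02  5.40e-01  1.33e-01  8.90e-02]
 [ 1.94e+02  5.40e-01  1.26e-01  9.20e-02]
 [ 1.97e+02  5.40e-01  1.21e-01  8.80e-02]
 [ 2.00e+02  5.39e-01  1.14e-01  9.30e-02]
 [ 2.03e+02  5.39e-01  1.07e-01  9.30e-02]
 [ 2.06e+02  5.40e-01  1.01e-01  9.10e-02]
 [ 2.09e+02  5.40e-01  9.50e-02  9.10e-02]
 [ 2.12e+02  5.40e-01  8.90e-02  8.90e-02]
 [ 2.15e+02  5.40e-01  8.20e-02  9.10e-02]
 [ 2.18e+02  5.40e-01  7.60e-02  8.80e-02]
 [ 2.21e+02  5.39e-01  6.90e-02  9.20e-02]
 [ 2.24e+02  5.50e-01  7.30e-02  3.10e-02]
 [ 2.27e+02  5.42e-01  5.90e-02  7.70e-02]
 [ 2.30e+02  5.41e-01  5.20e-02  8.00e-02]
 [ 2.33e+02  5.41e-01  4.60e-02  8.00e-02]
 [ 2.36e+02  5.42e-01  4.00e-02  7.60e-02]
 [ 2.39e+02  5.42e-01  3.30e-02  7.60e-02]
 [ 2.42e+02  5.42e-01  2.70e-02  7.60e-02]
 [ 2.45e+02  5.42e-01  2.00e-02  7.60e-02]
 [ 2.48e+02  5.42e-01  1.40e-02  7.50e-02]
 [ 2.51e+02  5.33e-01  2.00e-03  1.27e-01]
 [ 2.54e+02  5.37e-01 -2.00e-03  1.03e-01]
 [ 2.57e+02  5.52e-01  1.00e-03  1.90e-02]
 [ 2.60e+02  5.55e-01 -4.00e-03 -1.00e-03]
 [ 2.63e+02  5.54e-01 -1.10e-02  4.00e-03]]
```

View pics/top3.png

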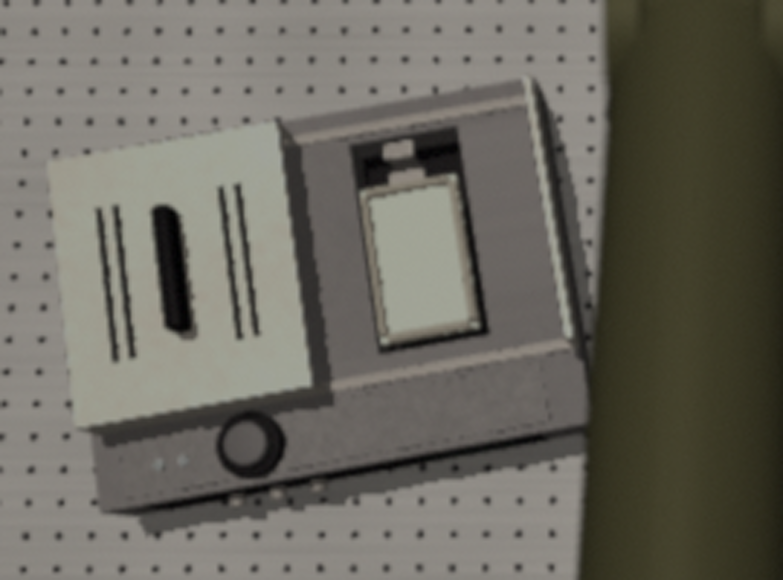

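The hood is fully open: the hood edge to the end wall is about 180 mm. The hood itself, the tray at (415,262) and the catch at (400,155) in the crop are all clear. Now to grasp the mid head.

Emit:
{"api": "drive_tool", "payload": {"dp": [[-13.0, 23.8, 6.1], [-13.0, 23.8, 6.1], [-13.0, 23.8, 6.1], [-13.0, 23.8, 6.1], [-13.0, 23.8, 6.1], [-13.0, 23.8, 6.1], [-13.0, 23.8, 6.1], [-13.0, 23.8, 6.1], [-13.0, 23.8, 6.1], [-13.0, 23.8, 9], [-13.0, 23.8, 12], [-13.0, 23.8, 12]], "delta_rot": [[0.09, -0.04, -1.32], [0.09, -0.04, -1.32], [0.09, -0.04, -1.32], [0.09, -0.04, -1.32], [0.09, -0.04, -1.32], [0.09, -0.04, -1.32], [0.09, -0.04, -1.32], [0.09, -0.04, -1.32], [0.09, -0.04, -1.32], [0.09, -0.04, -1.32], [0.09, -0.04, -1.32], [0.09, -0.04, -1.32]]}}

```text
time_s: 7.5
eef_pos: [0.5154, -0.3759, 0.2748]
orientation: [-0.004, 0.989, 0.146, -0.003]
ft_force: [-0.8, 1.1, -1.5]
opening: 1.0
```

```bash
python3 - <<'E'
from h import *
go((.5157,-.3828,.21,16.5),(.5157,-.3828,.184,16.5))
E
```

```text
now [ 0.5154 -0.3759  0.2748] yaw 16.78 f [-0.8  1.1 -1.5] op 1.0 t 7.5
dp [-0.14, 0.74, 6.47] rot [-0.11, 0.06, 0.06]
dp [-0.12, 0.76, 9.07] rot [-0.11, 0.06, 0.06]
```

Emit:
{"api": "drive_tool", "payload": {"dp": [[-0.13, 0.75, 0], [-0.13, 0.75, 2], [-0.13, 0.75, 5], [-0.13, 0.75, 7], [-0.13, 0.75, 8.5], [-0.12, 0.76, 9.0], [-0.12, 0.76, 9.05], [-0.12, 0.76, 9.05]], "delta_rot": [[-0.11, 0.06, 0.06], [-0.11, 0.06, 0.06], [-0.11, 0.06, 0.06], [-0.11, 0.06, 0.06], [-0.11, 0.06, 0.06], [-0.11, 0.06, 0.06], [-0.11, 0.06, 0.06], [-0.11, 0.06, 0.06]]}}

```text
time_s: 8.17
eef_pos: [0.517, -0.3826, 0.1861]
orientation: [0.001, 0.99, 0.144, 0.001]
ft_force: [0.3, -0.4, 0.5]
opening: 0.997
```

```bash
python3 - <<'E'
from h import *
go((.5157,-.3828,.184,16.5))
s=snapshot('side');cv2.imwrite('pics/side4.png',cv2.resize(s['frame'][120:300,260:480],None,fx=3.3,fy=3.3,interpolation=2))
E
```

```text
now [ 0.517  -0.3826  0.1861] yaw 16.53 f [ 0.3 -0.4  0.5] op 0.997 t 8.17
dp [-0.13, -0.02, 0.21] rot [0.02, -0.03, 0.01]
```

View pics/side4.png

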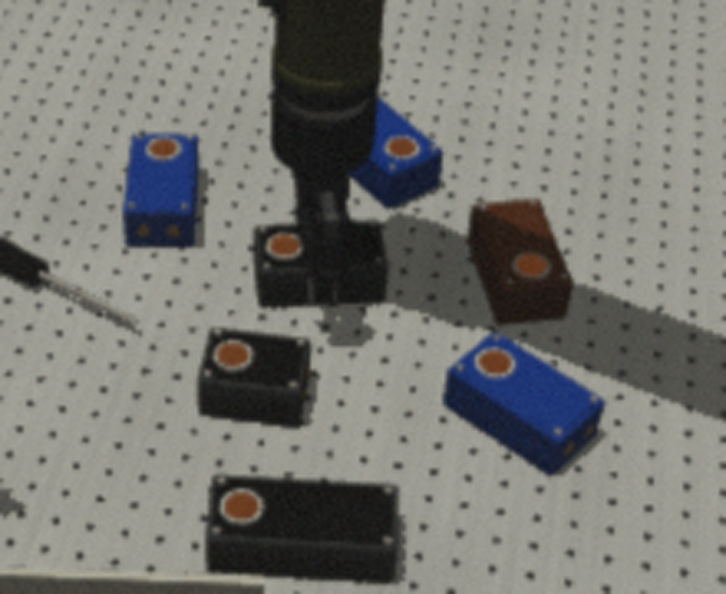

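The fingers straddle the middle of the mid head at crop (325,265), between the short head and the brown look-alike. I close on it.

Emit:
{"api": "drive_tool", "payload": {"dp": [[-0.1, 0, 0.2], [-0.1, 0, 0.2], [-0.1, 0, 0.2], [-0.1, 0, 0.2], [-0.1, 0, 0.2], [-0.1, 0, 0.2], [-0.1, 0, 0.2]], "delta_rot": [[0, 0, 0], [0, 0, 0], [0, 0, 0], [0, 0, 0], [0, 0, 0], [0, 0, 0], [0, 0, 0]], "claw": 5.0}}

```text
time_s: 8.8
eef_pos: [0.5167, -0.3836, 0.1861]
orientation: [0.002, 0.99, 0.144, 0.002]
ft_force: [0.0, -0.6, 6.4]
opening: 0.642
```

```bash
python3 - <<'E'
from h import *
p=get_obs()['eef_pos']
go((*p[:2],.30,16.5),(.46,-.2,.32,10),(.548,.106,.32,10))
E
```

```text
now [ 0.5167 -0.3836  0.1861] yaw 16.51 f [ 0.  -0.6  6.4] op 0.642 t 8.8
dp [0.05, 0.05, -11.39] rot [0.05, -0.05, 0.0]
dp [-0.16, -19.15, -13.49] rot [0.05, -0.05, 1.3]
dp [16.97, -45.99, -13.54] rot [0.05, -0.05, 1.3]
```

Emit:
{"api": "drive_tool", "payload": {"dp": [[0, 0, -2], [0, 0, -5], [0, 0, -9], [0, 0, -13], [0.5, -3, -16], [2, -7, -16], [4, -11, -16], [5.5, -15, -16], [7, -19, -16], [8.5, -23, -16], [10, -27, -16], [11.5, -31, -16]], "delta_rot": [[0, 0, 0], [0, 0, 0], [0, 0, 0], [0, 0, 0], [0, 0, 0.3], [0, 0, 0.6], [0, 0, 0.9], [0, 0, 1.3], [0, 0, 1.3], [0, 0, 1.3], [0, 0, 1.3], [0, 0, 1.3]]}}

```text
time_s: 9.8
eef_pos: [0.5366, -0.0613, 0.3446]
orientation: [0.002, 0.996, 0.087, 0.002]
ft_force: [1.3, 0.1, -0.8]
opening: 0.643
```

```bash
python3 - <<'E'
from h import *
go((.5475,.106,.34,10),(.5475,.106,.31,10))
E
```

```text
now [ 0.5366 -0.0613  0.3446] yaw 9.99 f [ 1.3  0.1 -0.8] op 0.643 t 9.8
dp [3.98, -16.29, 0.4] rot [0.05, -0.04, -0.0]
dp [3.97, -16.3, 3.4] rot [0.05, -0.04, -0.0]
```

```bash
python3 - <<'E'
from h import *
for n in('top','side'):
    s=snapshot(n);cv2.imwrite(f'pics/{n}5.png',s['frame'])
    np.savez(f'{n}5.npz',**{k:s[k] for k in('frame','range_z','K','extrinsics')})
    for t in("head_mid_center","head_mid_window","nest","catch_top"):
        for r in find_in(s,t)[:5]: print(n,t,np.round(r["at"],4),round(r["conf"],2),np.round(w2p(s,r["at"])[0]))
E
```

```text
top head_mid_center [ 0.4882 -0.53    0.0452] 0.85 [499. 288.]
top head_mid_center [ 0.3627 -0.42    0.0419] 0.75 [451. 347.]
top head_mid_center [ 0.6546 -0.4448  0.0411] 0.65 [456. 214.]
top head_mid_center [ 0.3441 -0.2701  0.0343] 0.57 [381. 356.]
top head_mid_center [ 0.5059 -0.0901  0.1988] 0.43 [294. 269.]
top head_mid_window [ 0.3462 -0.2694  0.0379] 0.93 [381. 355.]
top head_mid_window [ 0.3594 -0.4193  0.0368] 0.88 [450. 348.]
top head_mid_window [ 0.492  -0.5288  0.0386] 0.79 [498. 286.]
top head_mid_window [ 0.6548 -0.4449  0.044 ] 0.71 [456. 214.]
top head_mid_window [ 0.5024 -0.0891  0.1961] 0.61 [293. 271.]
top nest [0.5518 0.1044 0.0862] 0.6 [205. 257.]
top catch_top [ 0.5044 -0.091   0.1956] 0.56 [294. 270.]
top catch_top [0.5264 0.2695 0.1224] 0.19 [122. 266.]
side head_mid_center [ 0.3446 -0.2629  0.0394] 0.95 [419. 239.]
side head_mid_center [ 0.4874 -0.5183  0.0421] 0.93 [375. 162.]
side head_mid_center [ 0.5196 -0.0445  0.1997] 0.83 [324. 252.]
side head_mid_center [0.5326 0.2639 0.1271] 0.64 [271. 433.]
side head_mid_window [ 0.3665 -0.3983  0.0392] 0.94 [416. 198.]
side head_mid_window [ 0.5174 -0.0461  0.1961] 0.77 [326. 253.]
side head_mid_window [ 0.3464 -0.2628  0.0412] 0.71 [419. 238.]
side nest [0.5443 0.1129 0.0875] 0.91 [292. 355.]
side catch_top [0.6172 0.1184 0.1059] 0.66 [251. 345.]
```

View pics/top5.png

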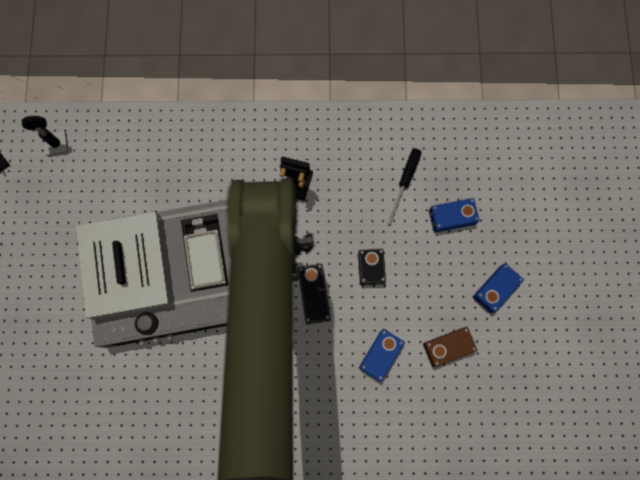

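View pics/side5.png

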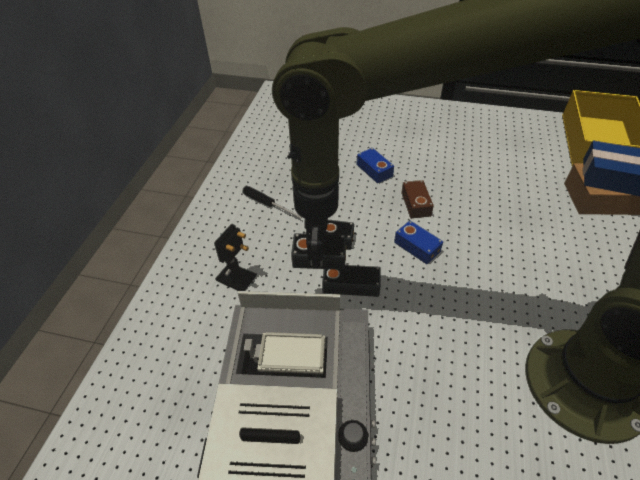

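```bash
cat >> h.py <<'E'
def poly(img,s,c,yaw,L,W,z,col,off,f):
    a=np.radians(yaw);X=np.array([np.cos(a),np.sin(a)]);Y=np.array([-X[1],X[0]])
    Q=[np.r_[c+sx*L/2*X+sy*W/2*Y,z] for sx,sy in((1,1),(1,-1),(-1,-1),(-1,1))]
    q=(w2p(s,np.array(Q))-off+.5)*f-.5
    cv2.polylines(img,[np.round(q*16).astype(int)],True,col,1,cv2.LINE_AA,4)
E
cat > ov.py <<'E'
from h import *
import sys
cx,cy,yaw=map(float,sys.argv[1:4]);hx,hy=map(float,sys.argv[4:6])
im=[]
for n,o in(('top',(170,205)),('side',(235,320))):
    s=dict(np.load(f'{n}5.npz'));f=8;o=np.array(o);c=s['frame'][o[1]:o[1]+(95 if n=='top' else 65),o[0]:o[0]+(70 if n=='top' else 100)]
    c=cv2.resize(c,None,fx=f,fy=f,interpolation=cv2.INTER_CUBIC)
    poly(c,s,np.array([cx,cy]),yaw,.116,.072,.088,(0,0,255),o,f);poly(c,s,np.array([cx,cy]),yaw,.104,.060,.088,(0,255,0),o,f)
    X=np.array([np.cos(np.radians(yaw)),np.sin(np.radians(yaw))])
    poly(c,s,np.array([cx,cy])+.078*X,yaw,.01,.022,.110,(255,0,0),o,f)
    cv2.imwrite(f'pics/ov_{n}.png',c)
s=dict(np.load('side5.npz'));o=np.array((280,215));f=8;c=cv2.resize(s['frame'][215:285,280:365],None,fx=f,fy=f,interpolation=cv2.INTER_CUBIC)
for z,col in((.1985,(0,255,0)),(.1585,(0,0,255))): poly(c,s,np.array([hx,hy]),10,.1,.056,z,col,o,f)
cv2.imwrite('pics/ov_head.png',c)
E
python3 ov.py .547 .1065 10 .5366 -.0613
```

```text
(no output)
```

View pics/ov_top.png

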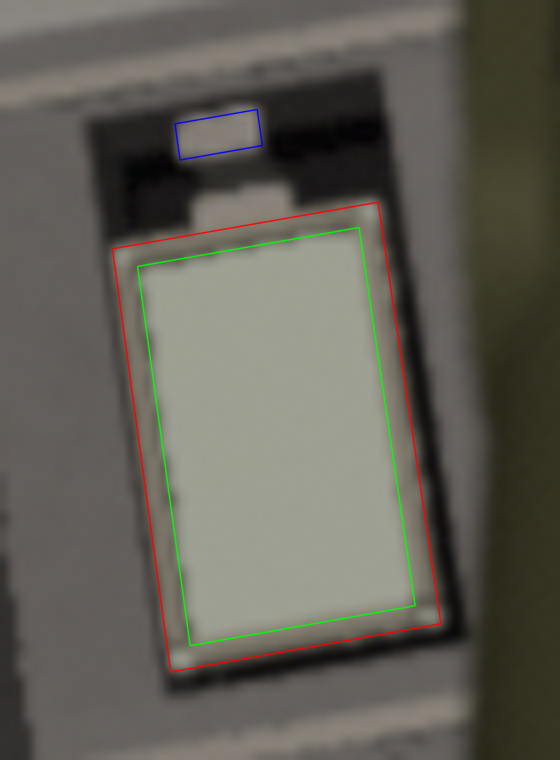

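View pics/ov_side.png

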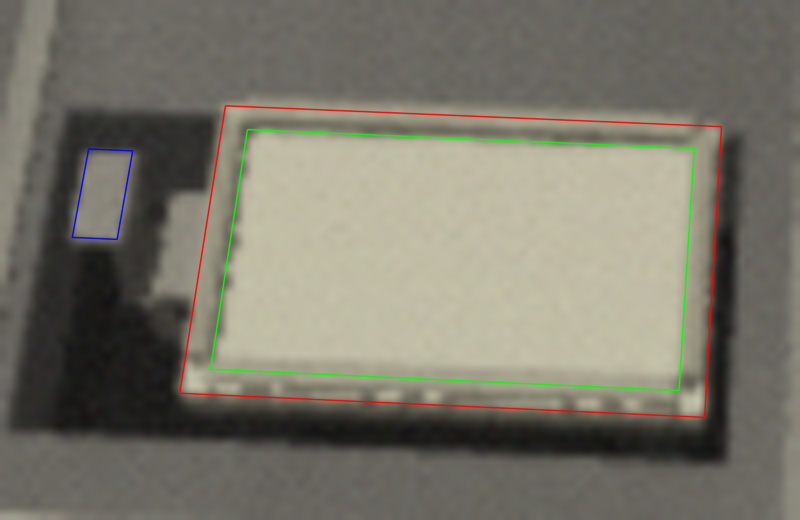

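View pics/ov_head.png

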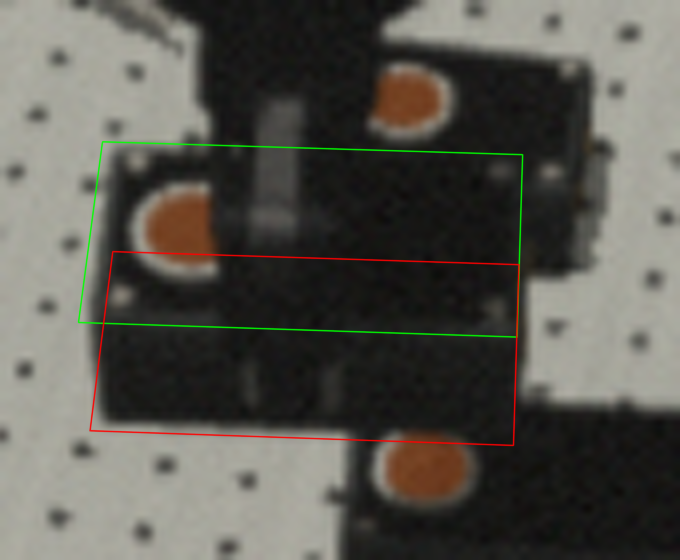

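The tray overlay fits in both views: nest ≈ (0.547, 0.1065), yaw 10°. The head sits about 1 mm behind the TCP. I move above the nest and compare there.

```bash
python3 - <<'E'
from h import *
go((.548,.1067,.34,10),(.548,.1067,.298,10))
E
```

```text
now [ 0.5372 -0.0648  0.3448] yaw 9.86 f [ 0.9 -0.4 -2.7] op 0.646 t 10.3
dp [4.0, -16.71, 0.43] rot [0.05, -0.05, -0.03]
dp [3.98, -16.73, 4.63] rot [0.05, -0.05, -0.03]
```

Emit:
{"api": "drive_tool", "payload": {"dp": [[0.8, -3.5, 0], [1.6, -7, 0], [2.6, -11, 0], [3.4, -14.5, 0.4], [4.0, -16.7, 1], [4.05, -16.75, 2.5], [4.05, -16.75, 4], [4.05, -16.75, 4.6], [4.05, -16.75, 4.6], [4.05, -16.75, 4.6]], "delta_rot": [[0.05, -0.05, -0.03], [0.05, -0.05, -0.03], [0.05, -0.05, -0.03], [0.05, -0.05, -0.03], [0.05, -0.05, -0.03], [0.05, -0.05, -0.03], [0.05, -0.05, -0.03], [0.05, -0.05, -0.03], [0.05, -0.05, -0.03], [0.05, -0.05, -0.03]]}}

```text
time_s: 11.13
eef_pos: [0.5489, 0.1061, 0.2983]
orientation: [-0.0, 0.996, 0.086, -0.0]
ft_force: [0.1, 0.1, -1.5]
opening: 0.643
```

```bash
cat > hov.py <<'E'
from h import *
import sys
s=snapshot('side');o=get_obs();p=o['eef_pos'];go((.5485,.1068,.298,10),(.5485,.1068,.280,10))
of=np.array((230,285));f=7;c=cv2.resize(s['frame'][285:370,230:340],None,fx=f,fy=f,interpolation=cv2.INTER_CUBIC)
cv2.imwrite(f'pics/raw{sys.argv[1]}.png',c)
X=np.array([np.cos(np.radians(10)),np.sin(np.radians(10))])
h=p[:2]-.0015*X
for z,col in((p[2]-.146,(0,255,0)),(p[2]-.186,(0,0,255))): poly(c,s,h,10,.1,.056,z,col,of,f)
poly(c,s,np.array([.547,.1065]),10,.116,.072,.088,(255,0,255),of,f)
cv2.imwrite(f'pics/hov{sys.argv[1]}.png',c)
E
python3 hov.py 1
```

```text
now [0.5491 0.1064 0.2989] yaw 9.92 f [ 0.5  0.1 -0.9] op 0.641 t 11.18
dp [-0.05, -0.05, 0.09] rot [-0.0, -0.01, -0.02]
dp [-0.05, -0.05, 1.89] rot [-0.0, -0.01, -0.02]
```

View pics/hov1.png

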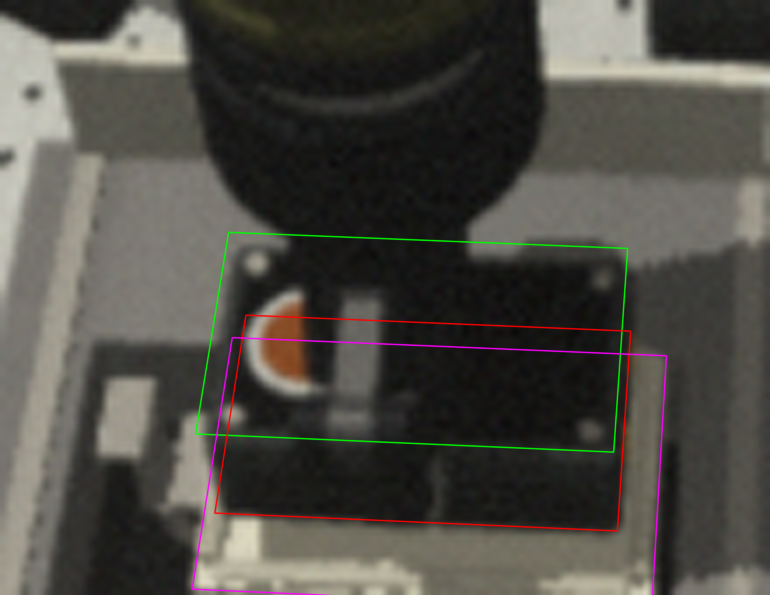

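```bash
python3 - <<'E'
import cv2,numpy as np
g=cv2.imread('pics/raw1.png',0).astype(int)
for r in(450,470,490,500):
    print(r,g[r-3:r+4,185:260:5].mean(0).round().astype(int).tolist(),g[r-3:r+4,590:660:5].mean(0).round().astype(int).tolist())
E
```

```text
450 [151, 156, 158, 147, 114, 75, 45, 37, 35, 37, 38, 38, 37, 36, 37] [40, 41, 43, 44, 43, 39, 42, 66, 89, 99, 98, 100, 105, 96]
470 [155, 157, 160, 163, 161, 124, 76, 47, 34, 31, 32, 31, 30, 30, 29] [30, 32, 34, 33, 29, 26, 37, 66, 89, 97, 95, 103, 107, 93]
490 [157, 155, 156, 161, 168, 165, 127, 70, 45, 33, 29, 29, 26, 26, 29] [25, 26, 30, 31, 29, 29, 42, 74, 91, 96, 98, 105, 108, 90]
500 [139, 147, 152, 155, 169, 173, 142, 88, 49, 32, 32, 27, 26, 27, 26] [26, 27, 29, 31, 25, 28, 49, 85, 98, 98, 98, 102, 99, 79]
```

View pics/raw1.png

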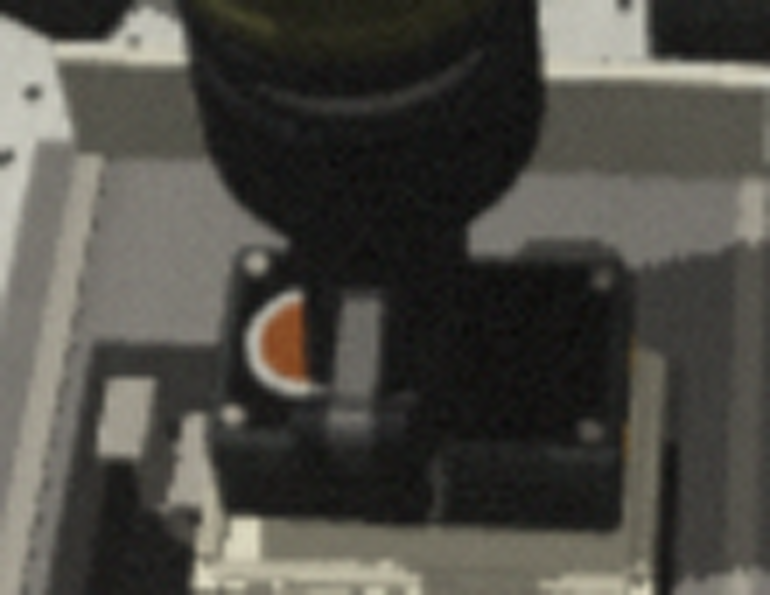

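The side edges show the head about 1 mm too far towards −x relative to the tray. I shift +1 mm and lower it.

Emit:
{"api": "drive_tool", "payload": {"dp": [[0.1, -0.05, 0.4], [0.1, -0.05, 1.0], [0.1, -0.05, 1.5], [0.1, -0.05, 1.9], [0.1, -0.05, 2.2], [0.1, -0.05, 2.3], [0.1, -0.05, 2.3]], "delta_rot": [[0, 0, -0.02], [0, 0, -0.02], [0, 0, -0.02], [0, 0, -0.02], [0, 0, -0.02], [0, 0, -0.02], [0, 0, -0.02]]}}

```text
time_s: 11.77
eef_pos: [0.55, 0.1064, 0.2754]
orientation: [0.0, 0.996, 0.087, -0.0]
ft_force: [0.5, -2.4, -2.5]
opening: 0.639
```

```bash
python3 hov.py 2
```

```text
now [0.55   0.1065 0.2755] yaw 10.01 f [-0.1 -1.6 -3.7] op 0.644 t 11.82
dp [-0.14, -0.06, -2.25] rot [0.01, 0.0, 0.0]
dp [-0.14, -0.06, -0.45] rot [0.01, 0.0, 0.0]
```

View pics/raw2.png

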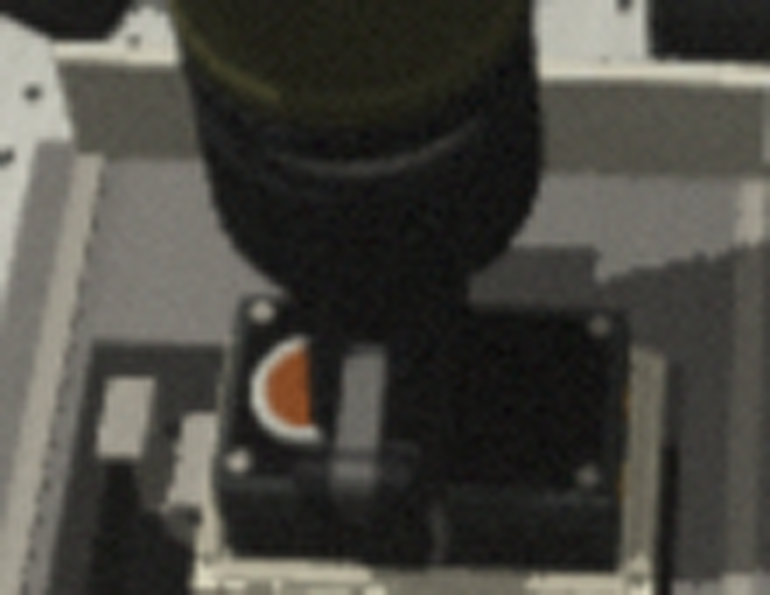

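The head is between the lips with low forces. I push it down while holding it.

Emit:
{"api": "drive_tool", "payload": {"dp": [[0, 0.03, 0.2], [0, 0.03, 0.5], [0, 0.03, 0.8], [0, 0.03, 1.1], [0, 0.03, 1.4], [0, 0.03, 1.7], [0, 0.03, 1.9], [0, 0.03, 1.95], [0, 0.03, 1.95], [0, 0.03, 1.95]], "delta_rot": [[0, 0, 0], [0, 0, 0], [0, 0, 0], [0, 0, 0], [0, 0, 0], [0, 0, 0], [0, 0, 0], [0, 0, 0], [0, 0, 0], [0, 0, 0]]}}

```text
time_s: 12.65
eef_pos: [0.5501, 0.1065, 0.2572]
orientation: [0.001, 0.996, 0.087, 0.0]
ft_force: [-4.6, -2.2, 8.5]
opening: 0.646
```

```bash
python3 hov.py 3
```

```text
now [0.5502 0.1065 0.2573] yaw 10.02 f [-3.9 -1.6  7.5] op 0.644 t 12.7
dp [-0.16, -0.05, -4.07] rot [0.02, -0.0, 0.0]
dp [-0.16, -0.05, -2.27] rot [0.02, -0.0, 0.0]
```

View pics/raw3.png

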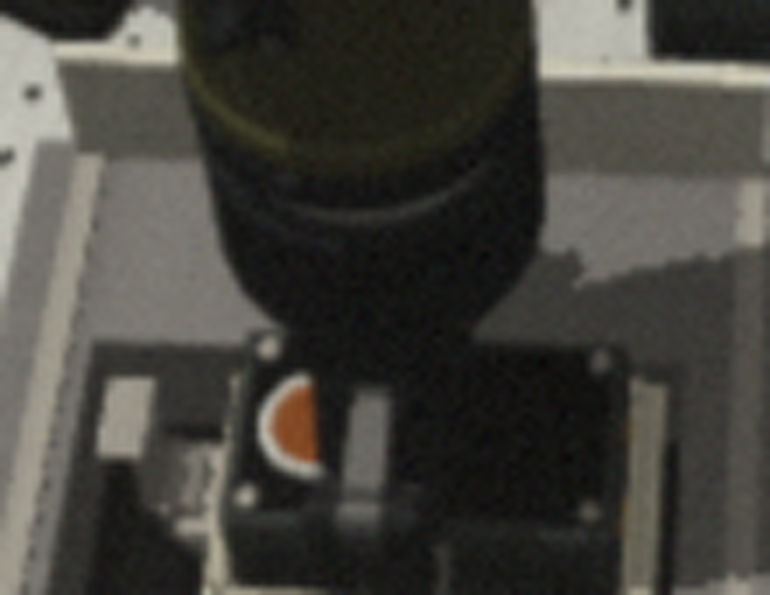

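Emit:
{"api": "drive_tool", "payload": {"dp": [[0, 0, 0.15], [0, 0, 0.2], [0, 0, 0.2], [0, 0, 0.2]], "delta_rot": [[0, 0, 0], [0, 0, 0], [0, 0, 0], [0, 0, 0]]}}

```text
time_s: 13.03
eef_pos: [0.5501, 0.1067, 0.2565]
orientation: [0.001, 0.996, 0.087, 0.0]
ft_force: [-3.1, -2.7, 8.6]
opening: 0.642
```

Emit:
{"api": "drive_tool", "payload": {"dp": [[0, 0, 0], [0, 0, 0], [0, 0, 0], [0, 0, 0]], "delta_rot": [[0, 0, 0], [0, 0, 0], [0, 0, 0], [0, 0, 0]], "claw": 7.2}}

```text
time_s: 13.37
eef_pos: [0.5502, 0.107, 0.2564]
orientation: [0.001, 0.996, 0.087, 0.0]
ft_force: [-0.4, -1.0, -0.9]
opening: 0.843
```

Emit:
{"api": "drive_tool", "payload": {"dp": [[0, 0, -1], [0, 0, -3], [0, 0, -6], [0, 0, -9], [-1, 3.5, -12], [-2, 7, -13], [-3, 11, -13], [-4, 15, -13], [-4, 19, -13], [-4, 23, -13], [-4, 24, -13]], "delta_rot": [[0, 0, 0], [0, 0, 0], [0, 0, 0], [0, 0, 0], [0, 0, 0], [0, 0, 0], [0, 0, 0], [0, 0, 0], [0, 0, 0], [0, 0, 0], [0, 0, 0]]}}

```text
time_s: 14.28
eef_pos: [0.5521, -0.1443, 0.3872]
orientation: [0.003, 0.997, 0.083, 0.0]
ft_force: [-0.1, -0.5, -0.7]
opening: 0.842
```

```bash
python3 - <<'E'
from h import *
go()
s=snapshot('side');P=cloud(s)
X=np.array([np.cos(np.radians(10)),np.sin(np.radians(10))]);Y=np.array([-X[1],X[0]]);n=np.array([.547,.1065])
d=P[...,:2]-n;a=d@X;b=d@Y
m=(abs(a)<.045)&(abs(b)<.024)&(P[...,2]>.06);print('head top side z',np.nanmedian(P[m][:,2]),m.sum())
cv2.imwrite('pics/side6.png',cv2.resize(s['frame'][285:385,210:350],None,fx=5.5,fy=5.5,interpolation=2))
s=snapshot('top');P=cloud(s);d=P[...,:2]-n;a=d@X;b=d@Y
m=(abs(a)<.045)&(abs(b)<.024)&(P[...,2]>.06);print('head top top z',np.nanmedian(P[m][:,2]),m.sum())
cv2.imwrite('pics/top6.png',cv2.resize(s['frame'][190:340,80:270],None,fx=4,fy=4,interpolation=2))
for t in('catch_top','hood_handle','start_top','head_mid_window'):
    for r in find_in(s,t)[:2]: print(t,np.round(r["at"],4),round(r["conf"],2))
E
```

```text
now [ 0.5521 -0.1443  0.3872] yaw 9.47 f [-0.1 -0.5 -0.7] op 0.842 t 14.28
head top side z 0.1146570018102837 1231
head top top z 0.11749413343634363 978
catch_top [0.6183 0.1156 0.1046] 0.71
hood_handle [0.5258 0.2679 0.122 ] 0.83
start_top [0.4132 0.2201 0.0978] 0.69
start_top [0.5259 0.0774 0.0728] 0.43
head_mid_window [ 0.4911 -0.5281  0.0411] 0.97
head_mid_window [0.5473 0.1045 0.1141] 0.93
```

View pics/side6.png

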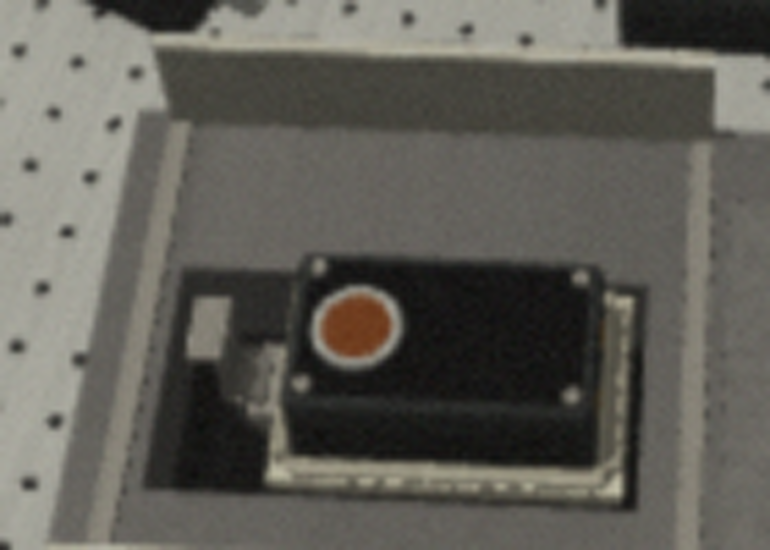

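View pics/top6.png

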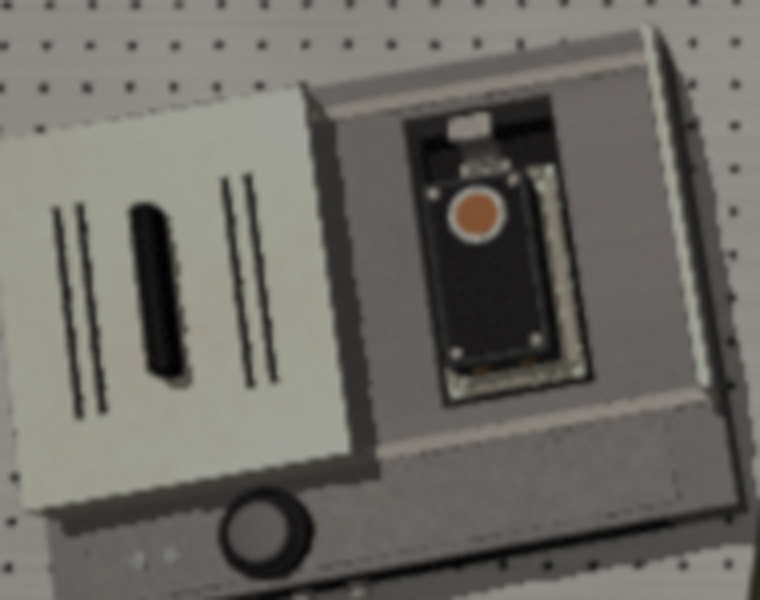

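The head top is at 0.115 m, so the tray is caught down, with the window by the catch. Now back to the hood handle.

```bash
python3 - <<'E'
from h import *
go((.5330,.2713,.36,10),(.5330,.2713,.303,10))
E
```

```text
now [ 0.5526 -0.1336  0.3871] yaw 10.23 f [-0.8  0.7 -0.1] op 0.839 t 14.58
dp [5.26, -40.2, 2.67] rot [0.01, -0.01, 0.05]
dp [5.25, -40.2, 8.37] rot [0.01, -0.01, 0.05]
```

Emit:
{"api": "drive_tool", "payload": {"dp": [[0.5, -4, 0.5], [1, -8, 1], [1.5, -12, 1], [2, -16, 1], [2.5, -20, 1], [3, -24, 1], [3.6, -28, 1], [4.2, -32, 1], [4.8, -36, 2], [5.2, -39.5, 2.6], [5.25, -40.2, 2.7], [5.25, -40.2, 2.7]], "delta_rot": [[0, 0, 0.05], [0, 0, 0.05], [0, 0, 0.05], [0, 0, 0.05], [0, 0, 0.05], [0, 0, 0.05], [0, 0, 0.05], [0, 0, 0.05], [0, 0, 0.05], [0, 0, 0.05], [0, 0, 0.05], [0, 0, 0.05]], "claw": 5}}

```text
time_s: 15.58
eef_pos: [0.5299, 0.2766, 0.3597]
orientation: [-0.001, 0.996, 0.092, -0.0]
ft_force: [-0.0, 0.2, 0.4]
opening: 0.585
```

```bash
python3 - <<'E'
from h import *
go((.5330,.2713,.36,10),(.5330,.2713,.303,10))
E
```

```text
now [0.5299 0.2766 0.3597] yaw 10.54 f [-0.   0.2  0.4] op 0.585 t 15.58
dp [0.21, 0.58, -0.03] rot [-0.01, 0.0, 0.11]
dp [0.21, 0.59, 5.67] rot [-0.01, 0.0, 0.11]
```

Emit:
{"api": "drive_tool", "payload": {"dp": [[0.21, 0.58, 0.5], [0.21, 0.58, 2.5], [0.21, 0.58, 4.5], [0.21, 0.58, 5.4], [0.21, 0.58, 5.6], [0.21, 0.58, 5.6]], "delta_rot": [[0, 0, 0.1], [0, 0, 0.1], [0, 0, 0.1], [0, 0, 0.1], [0, 0, 0.1], [0, 0, 0.1]]}}

```text
time_s: 16.08
eef_pos: [0.5334, 0.27, 0.3034]
orientation: [-0.0, 0.996, 0.087, -0.0]
ft_force: [-0.3, 0.5, 0.5]
opening: 0.584
```

Emit:
{"api": "drive_tool", "payload": {"dp": [[0, 0, 0], [0, 0, 0], [0, 0, 0], [0, 0, 0], [0, 0, 0], [0, 0, 0]], "delta_rot": [[0, 0, 0], [0, 0, 0], [0, 0, 0], [0, 0, 0], [0, 0, 0], [0, 0, 0]], "claw": 0.8}}

```text
time_s: 16.58
eef_pos: [0.5339, 0.2695, 0.3047]
orientation: [0.0, 0.996, 0.086, 0.0]
ft_force: [-0.3, -3.0, 6.6]
opening: 0.144
```

```bash
python3 - <<'E'
from h import *
a=np.radians(10);y=np.array([-np.sin(a),np.cos(a)]);p=get_obs()['eef_pos'];go(*[(*(p[:2]-y*d),p[2],10) for d in (.1,.17)])
E
```

```text
now [0.5339 0.2695 0.3047] yaw 9.92 f [-0.3 -3.   6.6] op 0.144 t 16.58
dp [0.01, 10.0, 0.01] rot [0.01, -0.01, -0.02]
dp [0.02, 17.0, 0.02] rot [0.01, -0.01, -0.02]
```

Emit:
{"api": "drive_tool", "payload": {"dp": [[0, 1.5, 0], [0, 3.5, 0], [0, 5.5, 0], [0, 7.5, 0], [0, 9.5, 0], [0, 11.5, 0], [0, 13.5, 0], [0, 15, 0], [0, 16, 0], [0, 16.5, 0], [0, 16.5, 0]], "delta_rot": [[0, 0, 0], [0, 0, 0], [0, 0, 0], [0, 0, 0], [0, 0, 0], [0, 0, 0], [0, 0, 0], [0, 0, 0], [0, 0, 0], [0, 0, 0], [0, 0, 0]]}}

```text
time_s: 17.5
eef_pos: [0.563, 0.1059, 0.3048]
orientation: [0.001, 0.996, 0.086, 0.001]
ft_force: [5.3, -1.5, -4.9]
opening: 0.14
```

Emit:
{"api": "drive_tool", "payload": {"dp": [[0, 0.5, 0], [0, 1.0, 0], [0, 1.4, 0], [0, 1.7, 0], [0, 2.0, 0], [0, 2.0, 0], [0, 2.0, 0]], "delta_rot": [[0, 0, 0], [0, 0, 0], [0, 0, 0], [0, 0, 0], [0, 0, 0], [0, 0, 0], [0, 0, 0]]}}

```text
time_s: 18.08
eef_pos: [0.5655, 0.091, 0.3048]
orientation: [-0.003, 0.996, 0.088, 0.001]
ft_force: [2.3, 12.8, -6.3]
opening: 0.144
```

The stop was met after 181 mm with about 13 N. Release, lift and verify.

Emit:
{"api": "drive_tool", "payload": {"dp": [[0, -0.25, 0], [0, -0.25, 0], [0, -0.25, 0], [0, -0.25, 0], [0, -0.25, -2], [0, -0.25, -6]], "delta_rot": [[0, 0, 0], [0, 0, 0], [0, 0, 0], [0, 0, 0], [0, 0, 0], [0, 0, 0]], "claw": 5}}

```text
time_s: 18.58
eef_pos: [0.5635, 0.0911, 0.361]
orientation: [-0.003, 0.996, 0.087, -0.004]
ft_force: [0.1, -0.2, -0.3]
opening: 0.583
```

```bash
python3 - <<'E'
from h import *
s=snapshot('side');P=cloud(s);cv2.imwrite('pics/side7.png',cv2.resize(s['frame'][240:480,120:440],None,fx=2.4,fy=2.4))
for r in find_in(s,'start_top')[:2]: print(np.round(r["at"],4),round(r["conf"],2))
m=(abs(P[...,0]-.413)<.025)&(abs(P[...,1]-.223)<.025)&(abs(P[...,2]-.097)<.005);print(rect(P[m][:,:2]),np.median(P[m][:,2]))
go((.414,.2235,.30,10),(.414,.2235,.27,10))
E
```

```text
[0.4145 0.2251 0.0983] 0.9
(array([413.1, 224.8]), 30.6, 29.4, 5.71) 0.0959468339112235
now [0.5668 0.0931 0.3708] yaw 10.02 f [ 1.2 -0.1  1.5] op 0.585 t 18.68
dp [-12.87, -15.47, 6.98] rot [-0.05, -0.14, 0.0]
dp [-12.9, -15.45, 9.98] rot [-0.05, -0.14, 0.0]
```

View pics/side7.png

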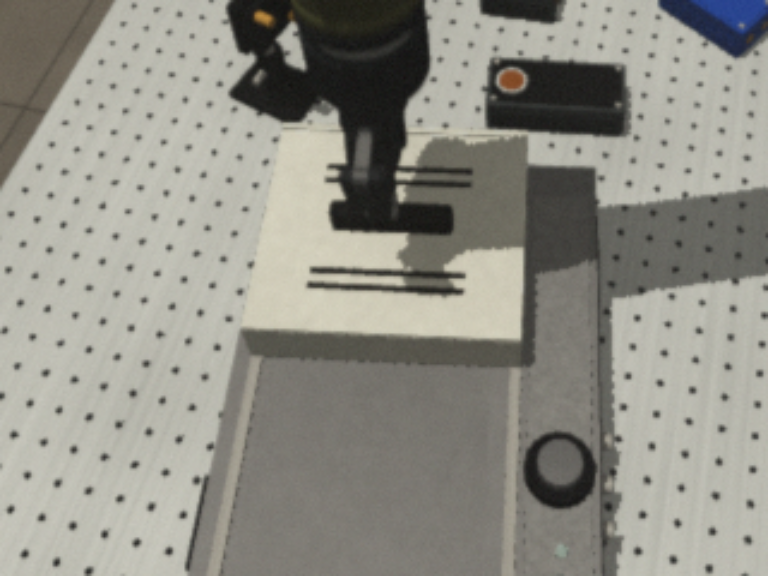

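The hood is shut flush with the end wall at crop (405,130). The button at (560,465) is clear. I move over it with the fingers shut.

Emit:
{"api": "drive_tool", "payload": {"dp": [[-2.5, -3, 0.5], [-5, -6, 1], [-8, -9.5, 2], [-10.5, -12.5, 4], [-12.9, -15.4, 6], [-12.9, -15.4, 7], [-12.9, -15.4, 7], [-12.9, -15.4, 7]], "delta_rot": [[-0.05, -0.14, 0], [-0.05, -0.14, 0], [-0.05, -0.14, 0], [-0.05, -0.14, 0], [-0.05, -0.14, 0], [-0.05, -0.14, 0], [-0.05, -0.14, 0], [-0.05, -0.14, 0]], "claw": 0}}

```text
time_s: 19.35
eef_pos: [0.4141, 0.2221, 0.2999]
orientation: [0.001, 0.996, 0.087, 0.0]
ft_force: [-0.0, -0.0, 0.1]
opening: -0.004
```

```bash
python3 - <<'E'
from h import *
go((.4138,.2243,.272,10),(.4138,.2243,.262,10))
s=snapshot('side');cv2.imwrite('pics/side8.png',cv2.resize(s['frame'][340:480,260:440],None,fx=4,fy=4,interpolation=2))
E
```

```text
now [0.4141 0.2221 0.2999] yaw 10.03 f [-0.  -0.   0.1] op -0.004 t 19.35
dp [0.01, -0.22, 2.79] rot [0.02, -0.0, 0.01]
dp [0.01, -0.22, 3.79] rot [0.02, -0.0, 0.01]
```

View pics/side8.png

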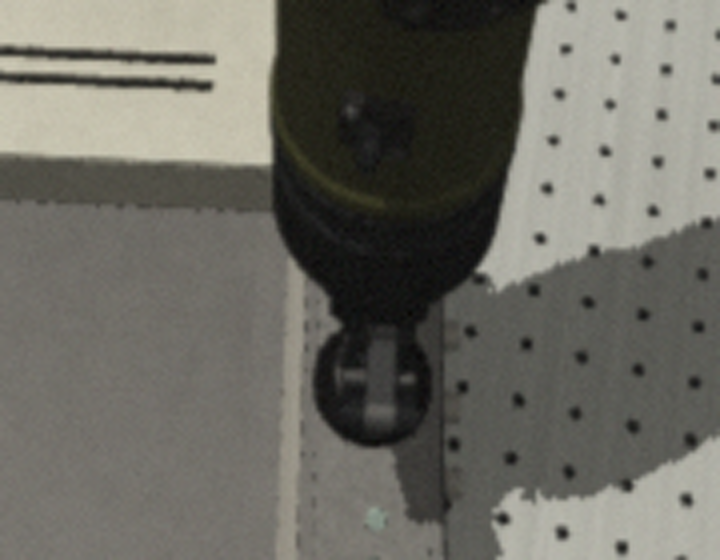

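The fingertips are over the button at (378,385). I press.

Emit:
{"api": "drive_tool", "payload": {"dp": [[0, -0.2, 1], [0, -0.2, 2], [0, -0.2, 2.7], [0, -0.2, 3.1], [0, -0.2, 3.4], [0, -0.2, 3.7], [0, -0.2, 3.8], [0, -0.2, 3.8]], "delta_rot": [[0, 0, 0], [0, 0, 0], [0, 0, 0], [0, 0, 0], [0, 0, 0], [0, 0, 0], [0, 0, 0], [0, 0, 0]]}}

```text
time_s: 20.07
eef_pos: [0.4151, 0.2235, 0.2643]
orientation: [0.002, 0.996, 0.086, 0.0]
ft_force: [-5.9, -5.0, 18.6]
opening: 0.002
```

The tip stopped at 0.0913 m with 18.6 N, which is full depth (97 − 6 mm). I retreat and check.

Emit:
{"api": "drive_tool", "payload": {"dp": [[0, 0, -1], [0, 0, -4], [0, 0, -8], [0, 0, -12], [0, 4, -14], [0, 8, -14], [0, 12, -14], [0, 16, -14], [0, 20, -14], [0, 24, -14], [0, 28, -14], [0, 32, -14]], "delta_rot": [[0, 0, 0], [0, 0, 0], [0, 0, 0], [0, 0, 0], [0, 0, 0], [0, 0, 0], [0, 0, 0], [0, 0, 0], [0, 0, 0], [0, 0, 0], [0, 0, 0], [0, 0, 0]]}}

```text
time_s: 21.07
eef_pos: [0.47, -0.093, 0.4055]
orientation: [0.002, 0.996, 0.086, 0.001]
ft_force: [0.6, 0.5, 0.2]
opening: 0.002
```

Emit:
{"api": "drive_tool", "payload": {"dp": [[0, 4, 0], [0, 8, 0], [0, 12, 0], [0, 14, 0], [0, 14, 0]], "delta_rot": [[0, 0, 0], [0, 0, 0], [0, 0, 0], [0, 0, 0], [0, 0, 0]]}}

```text
time_s: 21.48
eef_pos: [0.4934, -0.2371, 0.4049]
orientation: [0.002, 0.997, 0.082, 0.0]
ft_force: [0.6, -0.8, -1.2]
opening: 0.005
```

```bash
python3 - <<'E'
from h import *
go()
for n in('side','top'):
    s=snapshot(n);cv2.imwrite(f'pics/{n}9.png',s['frame']);P=cloud(s)
    for t in('hood_handle','start_top','mirror'):
        for r in find_in(s,t)[:1]: print(n,t,np.round(r["at"],4),round(r["conf"],2))
    if n=='top':
        Z=P[...,2];m=np.zeros(Z.shape,bool);m[190:330,150:265]=1;m&=abs(Z-.124)<.006
        k,l,st,_=cv2.connectedComponentsWithStats(m.astype(np.uint8));print('hood',rect(P[l==1+st[1:,4].argmax()][:,:2]))
E
```

```text
now [ 0.4934 -0.2371  0.4049] yaw 9.42 f [ 0.6 -0.8 -1.2] op 0.005 t 21.48
side hood_handle [0.5593 0.11   0.1223] 0.76
side start_top [0.4108 0.2249 0.0965] 0.52
side mirror [ 0.7275 -0.0799  0.0995] 0.61
top hood_handle [0.5595 0.0911 0.1223] 0.73
top start_top [0.4121 0.2221 0.0993] 0.67
top mirror [ 0.7296 -0.0863  0.1042] 0.77
hood (array([565.1,  91.4]), 198.0, 174.5, 10.3)
```

View pics/side9.png

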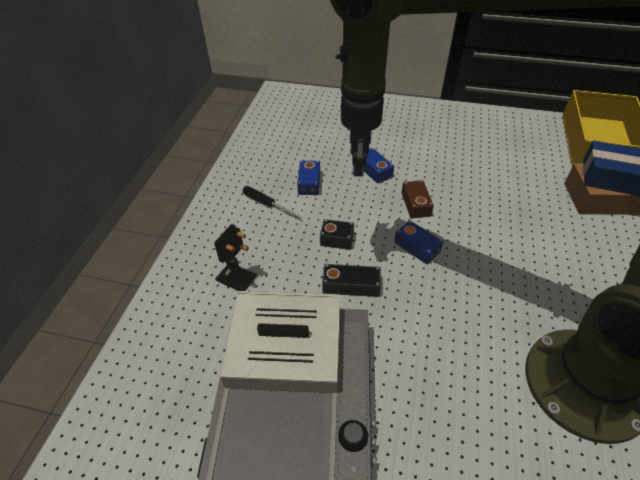

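View pics/top9.png

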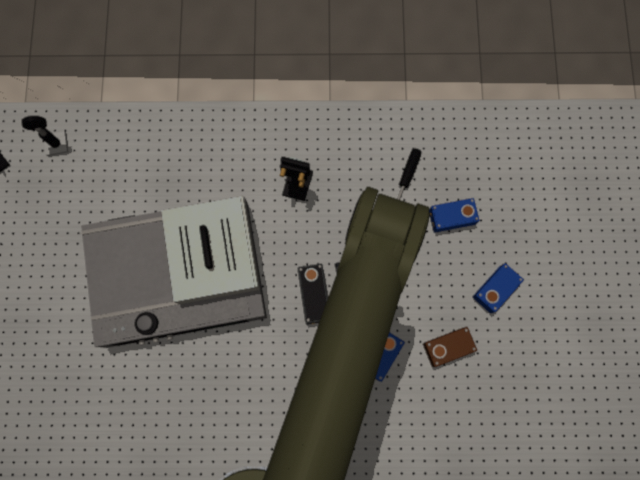

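The hood is flush against the end wall, the mirror has not moved, the button is back out, and the arm is clear. I hand in.

```bash
python3 -c "
from workcell import *
print(finish_job())"
```

```text
the job is handed in; nothing more can be done
None
```

The job is done and handed in at about 22 s. I slid the hood open to its stop and laid the dark middle-sized head (100 × 57 mm as measured) in the tray with its window towards the catch. I held it down until the catch kept the tray, shut the hood against the end wall and pressed the start button.

The last checks:
- **Hood open:** the gap from hood edge to end wall measured about 180 mm before I placed the head.
- **Tray caught:** after I let go, the side camera read the head top at 0.1147 m, where 0.115 m is expected with the tray caught. The top camera read 0.1175 m, in line with the roughly 2 mm it reads high elsewhere.
- **Hood shut:** it travelled 181 mm from fully open to its stop, and the pictures show it flush with the end wall. The catch could not be seen after that, because it lies under the hood.
- **Start button:** the fingertips reached 0.0913 m against 18.6 N, which is full depth. Afterwards the button read back at about 0.097 m.
- **Mirror:** it is where it started, within about 2 mm, and the picture looks unchanged.

No check failed. The network's hood-handle positions differed by 19 mm between the two cameras, so I relied on the depth fit and the arm's travel instead.

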